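# Fit a keyed filter funnel on the vacuum manifold and hold it sealed

## Robot

A 6-joint arm with a two-finger parallel gripper is mounted at the origin on the work surface. World frame = base frame: x ahead of the robot, y to its left, z up, the work surface at z = 0. Lengths are in m, angles in rad, forces in N, time in s.
With the tool pointing down it reaches from about 0.3 to 0.775 m from the base axis. Payload 14.6 kg.
Tool frame: the origin (TCP) lies midway between the tips of the shut fingers; the grasp point (between the pads) lies 19 mm behind it; z points along the fingers, y is the direction in which the jaws open and shut (so a half turn about z gives the same grasp; the last joint's range is limited). The gripper opens to 94 mm and grips with 3 to 60 N. Pads are 16 mm wide; open, the fingers measure 119 mm over their backs; the gripper's body (75 mm by 177 mm) begins 78 mm behind the grasp point.
Start: joints at [1.095, 0.3, 1.521, -0, 1.321, -0.067], TCP at [0.219, 0.505, 0.205] pointing down, gripper open.
Joint ranges: [-3.03, 3.03], [-0.79, 2.21], [0.23, 2.52], [-1.04, 4.18], [0, 3.07], [-2.55, 2.55]. Speed limits (rad/s): [2.22, 2.22, 2.57, 3.14, 3.14, 3.14].

## Interface

Orientations are given as [roll, pitch, yaw] about the fixed x, y, z axes, in that order (R = Rz(yaw) Ry(pitch) Rx(roll)).
In Python, from station import readout, imaging, job gives the robot as it stands.
- The arm moves only by the tool arm_command, never from a script. Its argument "increments" is a list of rows, each an object with "gripper": the opening, from 0 (shut) to 1 (fully open); "slide": the shift along the world's x, y, z in m, a list of three; "yaw": the turn about the world's z in rad. A call has 1 to 8 rows; each row is the pose to reach, as a shift and turn from the pose commanded when the call began; what a row does not reach only later rows make up. A row lasts 1/8 s, in which the tool goes at most 62.5 mm and 10.7 degrees, less where a joint would pass 70% of its speed; a pose out of reach is approached as far as the arm can. A call with a gripper value outside its range is refused whole. The fingers move at their own pace and stop on an object; "grip_force" is the grip in N (left out, the last holds). Time passes only in rows, so rows that repeat a pose let the fingers close. It gives the time, the measured TCP pose, the force and the opening at its end, in the units of the state.
- readout.get_obs(): the state, without advancing time (a new reading comes with each control period).
- imaging.camera(name): name is "scene" or "top" or "wrist"; returns a dict with "color" (480x640x3 uint8, red, green, blue), "mtx" (3x3 intrinsics, pixels), "rvec" (rotation vector, rad) and "tvec" (3), from world to camera coordinates, as OpenCV has them. Camera axes: x right, y down, z forward; pixel columns grow to the right and rows downward; lengths in m; the calibration is good to about 2 mm. A picture is of the moment at which its call begins. There is no depth.
- job.hand_in(): hands the job in, once; it reports no verdict.
The state is a dict: "time_s": time; "qpos": joint angles; "joint_vel": joint speeds; "tau": joint torques, N m; "ee_pos": TCP position; "eef_rot": TCP orientation; "force": force on the tool from outside, world axes, zero at the start; "moment": the same for the moment, N m; "grip_width": finger opening in m.
Only numpy, scipy, OpenCV 4.12 (cv2) and the standard library are available. Lean on these libraries where they do the work, as an engineer would, in place of code of your own. Each camera call takes 0.05 s, during which the arm holds its last target. There are 200 camera calls.

## Task

Take the loose filter funnel by its knurled blue collar and fit it on the open base of the vacuum manifold: lower it over the spigot, turn the collar until the keyways hidden inside it drop over the brass pins, then push it down against the sprung screen until the collar is fully home on the grey flange. Finish while still holding the collar in the fingers and pushed home, the funnel upright: the spring lifts it off the seal until I have switched the vacuum on, so do not let go. Leave the tube rack, the amber bottle and the membrane dish where they stand.

Things in the scene. Friction and masses are not known exactly. Their poses are not given: they have to be found in the camera images.
- funnel: Loose filter funnel, upright on the bench left or right of the manifold: clear cup (44 mm diameter, rim 66 mm above the origin) in a knurled blue aluminium collar (56 mm diameter, 0 to 30 mm up; grip it there, about 24 mm up). About 180 g. Origin: on its axis at the collar's underside; z up. The collar swivels freely on the cup, so this orientation (the cup's) tells nothing of the collar's.
- collar_mouth (a point): Centre of the collar's underside (the funnel's origin). The collar's bore is 35 mm in diameter, cut by three keyways 120 degrees apart, 13 mm wide, 18 mm tall, open below. They are hidden and nothing outside marks them: find them by turning the collar over the pins, at most a third of a turn either way. Home, it lies at the open base's origin.
- open_base: The one free place of the manifold (left, middle or right), fixed. Origin: on the axis, at the top of its grey flange (60 mm diameter), 110 mm above the bench; z up. From the flange rises a grey spigot, 31 mm in diameter, straight up to 18 mm above the flange, then tapering to 27 mm diameter at 24 mm.
- pins (a point): On the spigot's axis, 15.5 mm above the flange, level with the tops of its three brass pins: 120 degrees apart, 6 mm wide, 7 mm thick, reaching 22 mm from the axis, the first along this point's x axis. A collar whose keyways miss the pins rests on them with its underside at this height; within about 0.1 rad of the keyways it can go down.
- screen (a joint): How far the sprung support screen (26 mm diameter, white membrane on it) on top of the open base's spigot is pushed down, in m: 0 when free, its top then 30 mm above the flange. The funnel's seal meets it with the collar 5 mm above the flange (4 N); fully home it reads 0.005 (10 N). Released, it lifts the funnel again.
- manifold: Stainless three-place vacuum manifold, fixed: tube 50 mm in diameter, 430 mm long along this body's y axis, 55 mm above the bench; places at y = -130, 0 and 130 mm. Red valve levers on its robot side, 88 mm up. Origin: middle, on the bench. The two other places carry a fitted funnel (to 177 mm above the bench) and a black stopper (to 152 mm).
- tube_rack: White foam rack, 85 x 122 x 42 mm, with six green-capped tubes, 120 mm tall in all, standing on the other side of the manifold from the funnel. Origin: centre of its underside, z up. To be left alone.
- amber_bottle: Amber glass bottle with a black cap, 84 mm diameter, 170 mm tall. Origin: centre of its underside. To be left alone.
- dish: Flat clear dish of membranes, 63 mm diameter, 14 mm tall, on the bench before the manifold. Origin: centre of its underside. To be left alone.

How it is judged:
By the outcome, as a careful person would: the job done as asked, in the order asked, and still so for the second after the job is handed in, while the arm keeps its last pose, push and grip.
It also fails if it takes over 64 s, if anything falls off the work surface, if the arm or the gripper's body presses on something with over 40 N, if the wrist force passes 120 N, or if a joint passes its speed limit or range.

## Working session

There is one attempt and no reset: what is moved stays moved. The work goes in short steps, Python scripts to look and compute and a tool call to move; the robot and the scene stay as the last step left them, time stands still between calls to the robot, and variables do not carry over. Pictures are saved under pics/ and viewed, about 8 in all and at most 12, crops included, and the job is handed in when it is done.

Besides the shell and the picture viewer there is one more tool, called after "Emit:" as a command line: name --argument value ..., lists and objects as JSON in quotes. arm_command: Moves the arm, as the interface text tells. Its arguments: {"type":"object","properties":{"increments":{"type":"array","items":{"type":"object","properties":{"gripper":{"type":"number"},"slide":{"type":"array","items":{"type":"number"}},"yaw":{"type":"number"}}}},"grip_force":{"type":"number"}},"required":["increments"]}

```bash
mkdir -p pics
cat > h.py <<'E'
import numpy as np, cv2
from station import readout, imaging, job
def cam(n,f=None):
    c=imaging.camera(n)
    if f: cv2.imwrite(f,c["color"][:,:,::-1]); np.savez(f+'.npz',**{k:np.array(v) for k,v in c.items()})
    return c
def ray(c,u,v,z):
    R=cv2.Rodrigues(np.array(c["rvec"],float))[0]; t=np.array(c["tvec"],float).ravel()
    d=R.T@np.linalg.inv(c["mtx"])@[u,v,1]; o=-R.T@t
    return o+d*(z-o[2])/d[2]
def proj(c,p): return cv2.projectPoints(np.array(p,float).reshape(-1,3),np.array(c["rvec"],float),np.array(c["tvec"],float),np.array(c["mtx"],float),None)[0].reshape(-1,2)
E
python3 - <<'E'
from h import *
for n in("scene","top"):
    c=cam(n,f"pics/{n}1.png"); R=cv2.Rodrigues(np.array(c["rvec"],float))[0]; print(n,-R.T@np.array(c["tvec"]).ravel())
print(readout.get_obs())
E
```

```text
scene [1.17490525 0.32898911 1.02954184]
top [ 0.31940909 -0.03630621  1.117749  ]
{'time_s': 0.1, 'qpos': array([ 1.09537107e+00,  3.00405858e-01,  1.52148775e+00, -8.38374297e-06,
        1.32070144e+00, -6.65822206e-02]), 'joint_vel': array([ 1.41791103e-03, -1.02997542e-03, -2.12606528e-03, -1.03104814e-04,
        4.22040627e-04, -7.98799504e-05]), 'tau': array([ 2.58315478e-03, -5.32648551e+01, -3.53277934e+01,  7.10381521e-02,
        2.35414901e-02, -7.77855485e-05]), 'ee_pos': array([0.21854465, 0.50447254, 0.2049616 ]), 'eef_rot': array([-3.14059194e+00, -5.85893012e-05,  2.73275166e+00]), 'force': array([-0.41741644,  0.34806266, -0.3348157 ]), 'moment': array([ 0.03117828, -0.00383973,  0.04162894]), 'grip_width': 0.0942400197157281}
```

View pics/scene1.png

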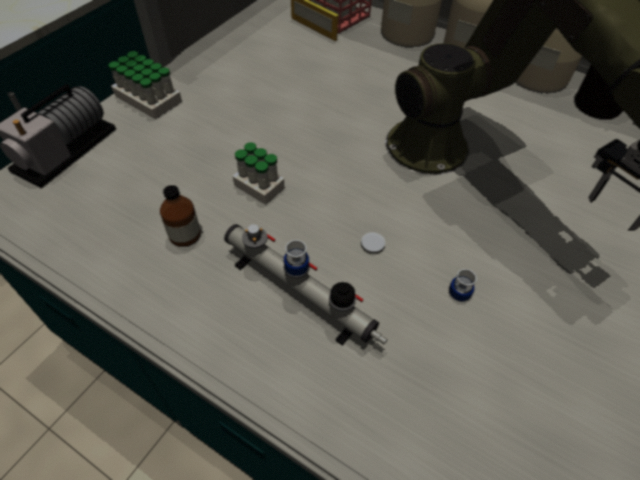

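View pics/top1.png

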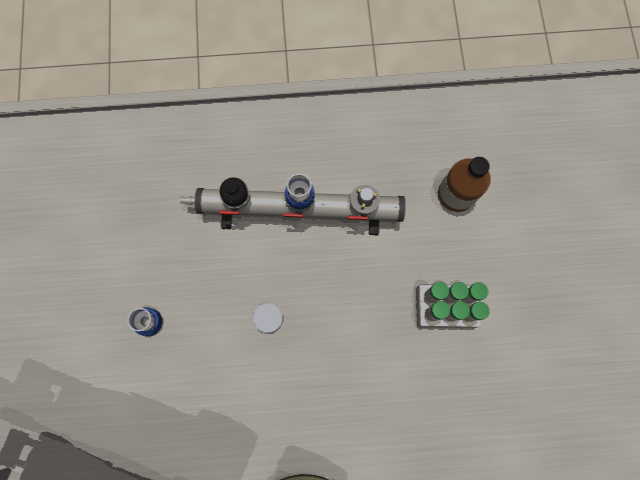

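The top view shows the funnel at about (145,321), the open base with its brass pins at about (366,198), and the middle place occupied by the fitted funnel. The scene view agrees: funnel at (462,288), base at (254,235). Next I measure these from crops.

Run:
```python
from h import *
L=lambda n:dict(np.load(f"pics/{n}1.png.npz"))
t,s=L("top"),L("scene")
def crop(c,x,y,w=60,h=60,k=6): return cv2.resize(c["color"][y:y+h,x:x+w,::-1],None,fx=k,fy=k,interpolation=cv2.INTER_CUBIC)
a=np.hstack([crop(t,115,290),crop(t,336,170)]);b=np.hstack([crop(s,432,258),crop(s,224,210)])
cv2.imwrite("pics/crop1.png",cv2.resize(np.vstack([a,b]),(600,600)))
for n,c in(("top",t),("scene",s)):
    hsv=cv2.cvtColor(c["color"],cv2.COLOR_RGB2HSV); m=cv2.inRange(hsv,(100,130,40),(130,255,255))
    k,l,st,ce=cv2.connectedComponentsWithStats(m)
    for i in range(1,k):
        if st[i,4]>40: print(n,st[i],ce[i],ray(c,*ce[i],.015))
    # red levers
    m=cv2.inRange(hsv,(0,150,80),(8,255,255))|cv2.inRange(hsv,(172,150,80),(180,255,255))
    k,l,st,ce=cv2.connectedComponentsWithStats(m)
    for i in range(1,k):
        if 20<st[i,4]<200: print(n,'red',st[i],ce[i],ray(c,*ce[i],.088))
# manifold ends
for u,v in((196,201),(405,208)): print(ray(t,u,v,.055))
```

```text
top [285 188  29  21 214] [299.43925234 201.03738318] [ 0.67667501 -0.04067946  0.015     ]
top [136 308  26  28 212] [152.8490566  323.39150943] [0.4374692  0.27912033 0.015     ]
top red [219 211  20   3  52] [228.11538462 212.07692308] [0.64099139 0.10471704 0.088     ]
top red [284 213  14   3  32] [289.375  213.8125] [ 0.6276984  -0.01816865  0.088     ]
top red [348 216  20   3  47] [357.57446809 217.12765957] [ 0.61001832 -0.15464509  0.088     ]
scene [285 256  23  13  87] [295.7816092  264.05747126] [ 0.59954395 -0.08483802  0.015     ]
scene [451 279  22  17  78] [459.83333333 290.01282051] [0.44896312 0.2891802  0.015     ]
[0.68067582 0.17508662 0.055     ]
[ 0.63131503 -0.25921026  0.055     ]
```

View pics/crop1.png

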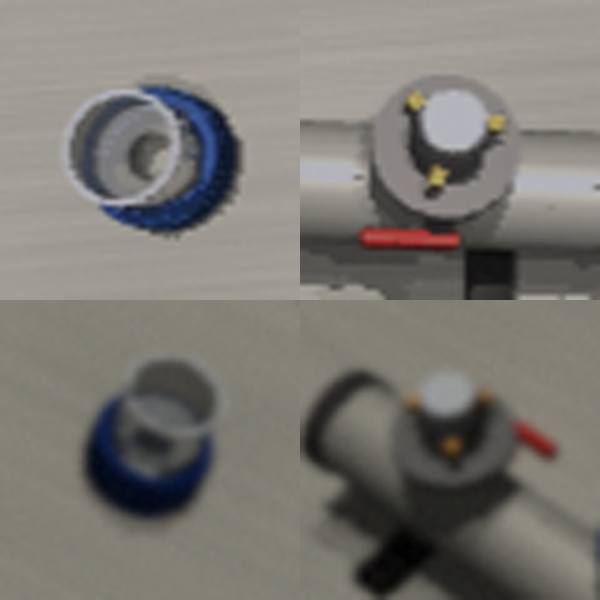

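Run:
```python
from h import *
L=lambda n:dict(np.load(f"pics/{n}1.png.npz"))
t,s=L("top"),L("scene")
o=-.4
print("rim top",ray(t,115+124/5+o,290+148/5+o,.066),"scene",ray(s,432+170/5+o,258+98/5+o,.066))
print("flange",ray(t,336+146/5+o,170+146.5/5+o,.11),"screen",ray(t,336+154/5+o,170+121/5+o,.14),"scene",ray(s,224+147/5+o,210+93/5+o,.14),'flange s',ray(s,224+155/5+o,210+138/5+o,.11))
for u,v in((416,100),(497,122),(438,177)): print("pin",ray(t,336+(u-300)/5+o,170+v/5+o,.123))
# check the outline of collar
hsv=cv2.cvtColor(t["color"],cv2.COLOR_RGB2HSV); m=cv2.inRange(hsv,(100,100,20),(130,255,255))[300:345,125:170]
p=np.argwhere(m); h=cv2.convexHull(p[:,::-1].astype(np.int32)); 
(cx,cy),r=cv2.minEnclosingCircle(h); print("collar",cx+125,cy+300,r,ray(t,cx+125,cy+300,.02))
p=proj(t,[.4374,.28,0]); print(p, proj(t,[.4374,.28,.066]))
```

```text
rim top [0.44228877 0.29072851 0.066     ] scene [0.44524047 0.28909779 0.066     ]
flange [ 0.64019612 -0.1701687   0.11      ] screen [ 0.64069312 -0.17032315  0.14      ] scene [ 0.64031398 -0.17266829  0.14      ] flange s [ 0.64203924 -0.17006038  0.11      ]
pin [ 0.6561027  -0.15860541  0.123     ]
pin [ 0.64454818 -0.18948609  0.123     ]
pin [ 0.62384668 -0.16404275  0.123     ]
collar 146.971830368042 322.27112770080566 14.66407299041748 [0.4401681  0.28963952 0.02      ]
[[154.50176674 324.06834099]] [[144.90523986 321.26199121]]
```

Both views put the funnel at (0.443, 0.290) and the base at (0.6405, -0.1705), and the heights, sizes and reach are consistent. I'll move above the funnel.

Emit:
arm_command --increments '[{"slide": [0.045, -0.043, 0], "gripper": 1}, {"slide": [0.09, -0.086, 0], "gripper": 1}, {"slide": [0.135, -0.129, 0], "gripper": 1}, {"slide": [0.18, -0.172, 0], "gripper": 1}, {"slide": [0.2245, -0.2145, 0], "gripper": 1}, {"slide": [0.2245, -0.2145, 0], "gripper": 1}, {"slide": [0.2245, -0.2145, 0], "gripper": 1}]' --grip_force 25

```text
invalid input
```

Run:
```python
from h import *
c=cam("wrist","pics/w1.png"); o=readout.get_obs(); print(o["ee_pos"],o["eef_rot"],o["time_s"])
print(proj(c,[[.443,.29,.066],[.443,.29,.0]]))
```

```text
[0.2185416  0.50449641 0.20500291] [-3.14070109e+00 -4.09785199e-05  2.73279947e+00] 0.15
[[211.78778568 502.01184337]
 [226.04286728 451.08146701]]
```

View pics/w1.png

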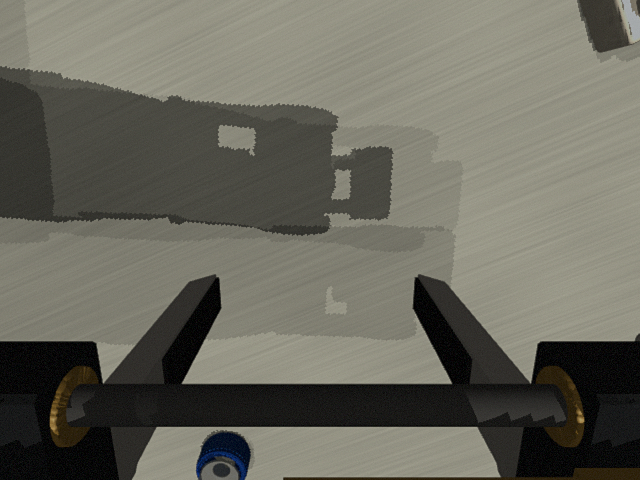

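The move was refused, so the arm hasn't moved, and I'll give all the fields this time. The wrist picture shows the collar near (224,456), which matches the projection.

Emit:
arm_command --increments '[{"slide": [0.04, -0.04, 0], "gripper": 1.0, "yaw": 0.0}, {"slide": [0.08, -0.08, 0], "gripper": 1.0, "yaw": 0.0}, {"slide": [0.12, -0.12, 0], "gripper": 1.0, "yaw": 0.0}, {"slide": [0.16, -0.16, 0], "gripper": 1.0, "yaw": 0.0}, {"slide": [0.2, -0.195, 0], "gripper": 1.0, "yaw": 0.0}, {"slide": [0.2245, -0.2145, 0], "gripper": 1.0, "yaw": 0.0}, {"slide": [0.2245, -0.2145, 0], "gripper": 1.0, "yaw": 0.0}, {"slide": [0.2245, -0.2145, 0], "gripper": 1.0, "yaw": 0.0}]' --grip_force 25

```text
time_s: 1.15
ee_pos: [0.4426, 0.2905, 0.2053]
eef_rot: [-3.141, -0.0, 2.733]
force: [0.3, -0.1, -0.6]
grip_width: 0.094
```

Run:
```python
from h import *
c=cam("wrist","pics/w2.png"); o=readout.get_obs(); print(o["ee_pos"],o["eef_rot"],o["time_s"])
print(proj(c,[[.443,.29,.066],[.443,.29,.03],[.443,.29,.0]]))
hsv=cv2.cvtColor(c["color"],cv2.COLOR_RGB2HSV); m=cv2.inRange(hsv,(100,110,20),(130,255,255))
k,l,st,ce=cv2.connectedComponentsWithStats(m)
for i in range(1,k):
  if st[i,4]>200: print(st[i],ce[i])
```

```text
[0.44242247 0.29078277 0.20533937] [-3.14140138e+00 -3.06947091e-04  2.73365110e+00] 1.2
[[316.83721427 225.77642926]
 [316.84359454 216.20297165]
 [316.84804937 209.51859824]]
[287 181  62  45 815] [316.72760736 195.61717791]
```

View pics/w2.png

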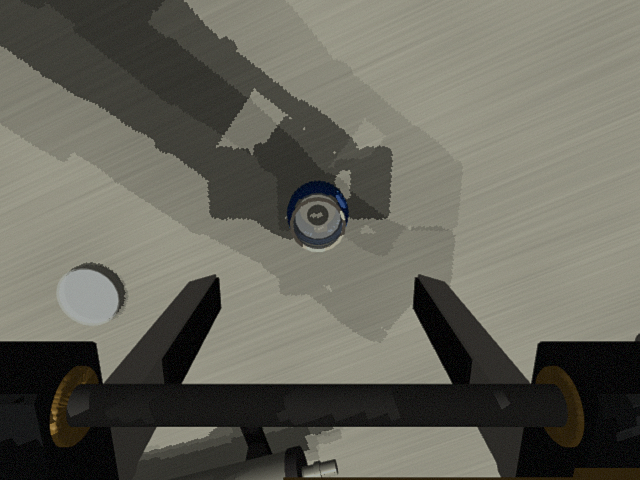

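The wrist view has the collar centred at about (318,212) and the rim at (318,223), which agrees to within about 2–3 mm. I'll shift 1 mm, descend and grip.

Emit:
arm_command --increments '[{"slide": [-0.001, 0, -0.05], "gripper": 1.0, "yaw": 0.0}, {"slide": [-0.001, 0, -0.1], "gripper": 1.0, "yaw": 0.0}, {"slide": [-0.001, 0, -0.15], "gripper": 1.0, "yaw": 0.0}, {"slide": [-0.001, 0, -0.18], "gripper": 1.0, "yaw": 0.0}, {"slide": [-0.001, 0, -0.195], "gripper": 1.0, "yaw": 0.0}, {"slide": [-0.001, 0, -0.2], "gripper": 1.0, "yaw": 0.0}, {"slide": [-0.001, 0, -0.2], "gripper": 1.0, "yaw": 0.0}, {"slide": [-0.001, 0, -0.2], "gripper": 1.0, "yaw": 0.0}]' --grip_force 25

```text
time_s: 2.2
ee_pos: [0.4426, 0.2905, 0.0065]
eef_rot: [3.14, 0.001, 2.733]
force: [0.2, -0.0, 1.0]
grip_width: 0.0938
```

Emit:
arm_command --increments '[{"slide": [0, 0, 0], "gripper": 0.4, "yaw": 0.0}, {"slide": [0, 0, 0], "gripper": 0.4, "yaw": 0.0}, {"slide": [0, 0, 0], "gripper": 0.4, "yaw": 0.0}, {"slide": [0, 0, 0], "gripper": 0.4, "yaw": 0.0}, {"slide": [0, 0, 0], "gripper": 0.4, "yaw": 0.0}, {"slide": [0, 0, 0], "gripper": 0.4, "yaw": 0.0}]' --grip_force 25

```text
time_s: 2.95
ee_pos: [0.4422, 0.2902, 0.0055]
eef_rot: [3.142, 0.0, 2.733]
force: [0.4, 0.2, -0.0]
grip_width: 0.0558
```

Emit:
arm_command --increments '[{"slide": [0, 0, 0.01], "gripper": 0.4, "yaw": 0.0}, {"slide": [0, 0, 0.05], "gripper": 0.4, "yaw": 0.0}, {"slide": [0, 0, 0.1], "gripper": 0.4, "yaw": 0.0}, {"slide": [0, 0, 0.15], "gripper": 0.4, "yaw": 0.0}, {"slide": [0, 0, 0.2], "gripper": 0.4, "yaw": 0.0}, {"slide": [0, 0, 0.2], "gripper": 0.4, "yaw": 0.0}, {"slide": [0, 0, 0.2], "gripper": 0.4, "yaw": 0.0}]' --grip_force 40

```text
time_s: 3.82
ee_pos: [0.4416, 0.2899, 0.2046]
eef_rot: [-3.14, -0.001, 2.733]
force: [-0.2, -0.4, -2.4]
grip_width: 0.0554
```

Emit:
arm_command --increments '[{"slide": [0.02, -0.04, 0], "gripper": 0.4, "yaw": 0.0}, {"slide": [0.04, -0.09, 0], "gripper": 0.4, "yaw": 0.0}, {"slide": [0.06, -0.14, 0], "gripper": 0.4, "yaw": 0.0}, {"slide": [0.08, -0.19, 0], "gripper": 0.4, "yaw": 0.0}, {"slide": [0.1, -0.24, 0], "gripper": 0.4, "yaw": 0.0}, {"slide": [0.12, -0.29, 0], "gripper": 0.4, "yaw": 0.0}, {"slide": [0.14, -0.34, 0], "gripper": 0.4, "yaw": 0.0}, {"slide": [0.16, -0.38, 0], "gripper": 0.4, "yaw": 0.0}]' --grip_force 40

```text
time_s: 4.82
ee_pos: [0.6019, -0.0918, 0.2034]
eef_rot: [-3.141, -0.003, 2.732]
force: [0.7, 0.1, -1.5]
grip_width: 0.0556
```

Emit:
arm_command --increments '[{"slide": [0.02, -0.04, 0], "gripper": 0.4, "yaw": 0.0}, {"slide": [0.03, -0.065, 0], "gripper": 0.4, "yaw": 0.0}, {"slide": [0.0385, -0.0805, 0], "gripper": 0.4, "yaw": 0.0}, {"slide": [0.0385, -0.0805, 0], "gripper": 0.4, "yaw": 0.0}, {"slide": [0.0385, -0.0805, 0], "gripper": 0.4, "yaw": 0.0}, {"slide": [0.0385, -0.0805, 0], "gripper": 0.4, "yaw": 0.0}]' --grip_force 40

```text
time_s: 5.58
ee_pos: [0.6404, -0.1695, 0.2053]
eef_rot: [3.142, -0.0, 2.734]
force: [-0.2, -0.4, -1.6]
grip_width: 0.0557
```

Run:
```python
from h import *
for n in("scene","wrist","top"): c=cam(n,f"pics/{n}3.png")
o=readout.get_obs(); print(o["ee_pos"],o["eef_rot"],o["force"],o["time_s"])
L=lambda n:dict(np.load(f"pics/{n}3.png.npz"))
def crop(c,x,y,w,h,k): return cv2.resize(c["color"][y:y+h,x:x+w,::-1],(w*k,h*k),interpolation=cv2.INTER_CUBIC)
s,t,w=L("scene"),L("top"),L("wrist")
print(proj(w,[o["ee_pos"],[.6405,-.1705,.14],[.6405,-.1705,.11],[.442,.29,0]]))
p=np.vstack([np.hstack([crop(s,200,150,100,100,4),crop(t,320,140,100,100,4)])])
cv2.imwrite("pics/c3.png",np.vstack([p[:,:],cv2.resize(w["color"][:,:,::-1],(800,600))[200:400]]) )
```

```text
[ 0.64056295 -0.1698669   0.20561643] [3.14156058e+00 1.64372218e-04 2.73329032e+00] [-0.18520066 -0.16000234 -1.79133544] 5.725
[[ 317.05900342  294.29779573]
 [ 316.05282597  253.09593633]
 [ 316.12629258  240.20452977]
 [ 782.26206592 -276.00582746]]
```

View pics/c3.png

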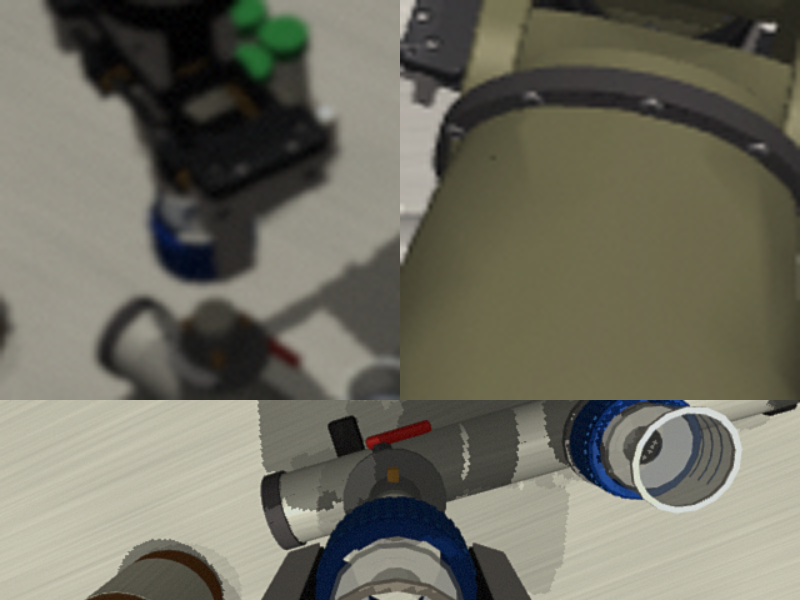

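Run:
```python
from h import *
w=dict(np.load("pics/wrist3.png.npz")); o=readout.get_obs(); e=o["ee_pos"]
a=np.linspace(0,2*np.pi,180); ring=lambda c,r,z:np.c_[c[0]+r*np.cos(a),c[1]+r*np.sin(a),0*a+z]
for name,c,r,z in(("collar low",e,.028,e[2]-.005),("collar top",e,.028,e[2]+.025),("rim",e,.022,e[2]+.061),("flange",(.6405,-.1705),.03,.11)):
    p=proj(w,ring(c,r,z)); print(name,p.min(0),p.max(0))
hsv=cv2.cvtColor(w["color"],cv2.COLOR_RGB2HSV); m=cv2.inRange(hsv,(100,110,20),(130,255,255))
k,l,st,ce=cv2.connectedComponentsWithStats(m)
for i in range(1,k):
  if st[i,4]>200: print(st[i])
print(proj(w,[[.6405-.00917,-.1705+.00398,.11],[.6405,-.1705,.11]]))
g=cv2.cvtColor(w["color"],cv2.COLOR_RGB2GRAY); print(g[185:240,300:304].mean(1).astype(int),g[185:240,326:330].mean(1).astype(int))
cv2.imwrite("pics/c4.png",cv2.resize(w["color"][170:420,200:440,::-1],(720,600*250//200*240//300) if 0 else (576,600),interpolation=cv2.INTER_CUBIC))
```

```text
collar low [260.98183693 236.21956826] [373.137141   340.25605486]
collar top [251.48301436 255.92649814] [382.72619526 375.21869742]
rim [252.42367396 308.42336451] [381.94926322 421.82644891]
flange [274.38410477 198.95406848] [357.87295101 279.19041625]
[ 456  148   95   92 2710]
[ 252  238  130   96 4664]
[[316.1453232  226.71989587]
 [316.12629258 240.20452977]]
[99 99 62 33 36 44 59 57 56 47 32 30 31 32 33 32 38 43 50 50 48 50 48 48
 50 55 54 49 47 49 50 48 53 51 47 50 49 48 46 52 48 44 39 38 38 40 40 41
 42 41 40 46 50 41 21] [37 35 33 31 30 46 61 62 62 64 63 65 66 67 68 55 43 47 51 48 49 50 48 48
 49 48 52 48 48 50 48 48 50 48 49 49 48 49 49 42 39 39 39 40 40 40 41 41
 40 41 45 52 56 27 19]
```

View pics/c4.png

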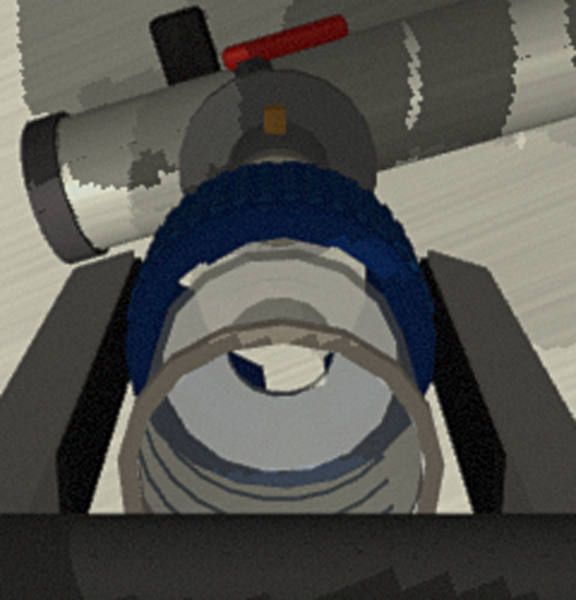

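The wrist view shows the flange outline spanning columns 275–357 with its top at row 198 (predicted 274–358 and 199). The collar's lower edge is at row 237 (predicted 236). Both are aligned to about 1 mm, so I'll lower it.

Emit:
arm_command --increments '[{"slide": [0, -0.0005, -0.03], "gripper": 0.4, "yaw": 0.0}, {"slide": [0, -0.0005, -0.05], "gripper": 0.4, "yaw": 0.0}, {"slide": [0, -0.0005, -0.06], "gripper": 0.4, "yaw": 0.0}, {"slide": [0, -0.0005, -0.066], "gripper": 0.4, "yaw": 0.0}, {"slide": [0, -0.0005, -0.07], "gripper": 0.4, "yaw": 0.0}, {"slide": [0, -0.0005, -0.07], "gripper": 0.4, "yaw": 0.0}, {"slide": [0, -0.0005, -0.07], "gripper": 0.4, "yaw": 0.0}]' --grip_force 40

```text
time_s: 6.6
ee_pos: [0.6408, -0.1709, 0.136]
eef_rot: [3.142, 0.001, 2.733]
force: [-0.3, -0.5, -1.9]
grip_width: 0.0556
```

Emit:
arm_command --increments '[{"slide": [0, 0, -0.002], "gripper": 0.4, "yaw": 0.0}, {"slide": [0, 0, -0.004], "gripper": 0.4, "yaw": 0.0}, {"slide": [0, 0, -0.006], "gripper": 0.4, "yaw": 0.0}, {"slide": [0, 0, -0.006], "gripper": 0.4, "yaw": 0.0}, {"slide": [0, 0, -0.006], "gripper": 0.4, "yaw": 0.0}]' --grip_force 40

```text
time_s: 7.22
ee_pos: [0.6408, -0.1709, 0.1309]
eef_rot: [3.142, 0.001, 2.733]
force: [-5.5, 2.4, 9.6]
grip_width: 0.0555
```

It made contact at TCP z 0.131, which puts the underside at about 0.1255, exactly pin height. I'll relieve the side force and start turning.

Emit:
arm_command --increments '[{"slide": [-0.0014, 0.0006, 0.0], "gripper": 0.4, "yaw": 0.0}, {"slide": [-0.0014, 0.0006, 0.0], "gripper": 0.4, "yaw": -0.06}, {"slide": [-0.0014, 0.0006, 0.0], "gripper": 0.4, "yaw": -0.12}, {"slide": [-0.0014, 0.0006, 0.0], "gripper": 0.4, "yaw": -0.18}, {"slide": [-0.0014, 0.0006, 0.0], "gripper": 0.4, "yaw": -0.18}]' --grip_force 40

```text
time_s: 7.85
ee_pos: [0.64, -0.1704, 0.1309]
eef_rot: [3.141, 0.003, 2.552]
force: [-0.9, 1.1, 7.4]
grip_width: 0.0557
```

Emit:
arm_command --increments '[{"slide": [0, 0, -0.0003], "gripper": 0.4, "yaw": -0.06}, {"slide": [0, 0, -0.0003], "gripper": 0.4, "yaw": -0.12}, {"slide": [0, 0, -0.0003], "gripper": 0.4, "yaw": -0.18}, {"slide": [0, 0, -0.0003], "gripper": 0.4, "yaw": -0.24}, {"slide": [0, 0, -0.0003], "gripper": 0.4, "yaw": -0.24}]' --grip_force 40

```text
time_s: 8.48
ee_pos: [0.6401, -0.1704, 0.1309]
eef_rot: [3.14, 0.003, 2.312]
force: [-0.7, 0.2, 8.5]
grip_width: 0.0554
```

Emit:
arm_command --increments '[{"slide": [0, 0, 0], "gripper": 0.4, "yaw": -0.06}, {"slide": [0, 0, 0], "gripper": 0.4, "yaw": -0.12}, {"slide": [0, 0, 0], "gripper": 0.4, "yaw": -0.18}, {"slide": [0, 0, 0], "gripper": 0.4, "yaw": -0.24}, {"slide": [0, 0, 0], "gripper": 0.4, "yaw": -0.24}]' --grip_force 40

```text
time_s: 9.1
ee_pos: [0.6401, -0.1705, 0.1309]
eef_rot: [3.139, 0.002, 2.072]
force: [0.7, 0.3, 9.0]
grip_width: 0.0554
```

Emit:
arm_command --increments '[{"slide": [0, 0, 0], "gripper": 0.4, "yaw": -0.06}, {"slide": [0, 0, 0], "gripper": 0.4, "yaw": -0.12}, {"slide": [0, 0, 0], "gripper": 0.4, "yaw": -0.18}, {"slide": [0, 0, 0], "gripper": 0.4, "yaw": -0.24}, {"slide": [0, 0, 0], "gripper": 0.4, "yaw": -0.24}]' --grip_force 40

```text
time_s: 9.72
ee_pos: [0.6399, -0.1704, 0.1306]
eef_rot: [3.139, 0.001, 1.832]
force: [0.1, -0.6, 6.3]
grip_width: 0.0556
```

Emit:
arm_command --increments '[{"slide": [0, 0, 0], "gripper": 0.4, "yaw": -0.04}, {"slide": [0, 0, 0], "gripper": 0.4, "yaw": -0.08}, {"slide": [0, 0, 0], "gripper": 0.4, "yaw": -0.08}]' --grip_force 40

```text
time_s: 10.1
ee_pos: [0.6397, -0.1702, 0.13]
eef_rot: [3.14, 0.001, 1.753]
force: [0.2, 2.3, 5.3]
grip_width: 0.0553
```

Now it's dropping. I'll press a little.

Emit:
arm_command --increments '[{"slide": [0, 0, -0.001], "gripper": 0.4, "yaw": -0.03}, {"slide": [0, 0, -0.002], "gripper": 0.4, "yaw": -0.03}, {"slide": [0, 0, -0.002], "gripper": 0.4, "yaw": -0.03}]' --grip_force 40

```text
time_s: 10.48
ee_pos: [0.6396, -0.1704, 0.1271]
eef_rot: [3.141, 0.0, 1.723]
force: [5.2, -2.4, 1.2]
grip_width: 0.0556
```

```bash
python3 -c "
from h import *
o=readout.get_obs();print(o['moment'],o['force'],o['ee_pos'])"
```

```text
[-0.29654229 -1.04481025 -0.14512703] [ 5.21809648 -2.36318591  1.16075603] [ 0.63956688 -0.1704037   0.1271196 ]
```

The keyways are on the pins, with the underside about 4 mm below the pin tops. I'll relieve the side force and go down.

Emit:
arm_command --increments '[{"slide": [0.0007, -0.0003, -0.001], "gripper": 0.4, "yaw": -0.02}, {"slide": [0.0007, -0.0003, -0.003], "gripper": 0.4, "yaw": -0.02}, {"slide": [0.0007, -0.0003, -0.005], "gripper": 0.4, "yaw": -0.02}, {"slide": [0.0007, -0.0003, -0.005], "gripper": 0.4, "yaw": -0.02}]' --grip_force 40

```text
time_s: 10.98
ee_pos: [0.6396, -0.1705, 0.1216]
eef_rot: [-3.141, -0.0, 1.703]
force: [0.6, -0.6, -1.6]
grip_width: 0.0556
```

Emit:
arm_command --increments '[{"slide": [0, 0, -0.002], "gripper": 0.4, "yaw": 0.0}, {"slide": [0, 0, -0.004], "gripper": 0.4, "yaw": 0.0}, {"slide": [0, 0, -0.006], "gripper": 0.4, "yaw": 0.0}, {"slide": [0, 0, -0.007], "gripper": 0.4, "yaw": 0.0}, {"slide": [0, 0, -0.007], "gripper": 0.4, "yaw": 0.0}, {"slide": [0, 0, -0.007], "gripper": 0.4, "yaw": 0.0}]' --grip_force 55

```text
time_s: 11.72
ee_pos: [0.64, -0.1706, 0.1159]
eef_rot: [3.141, 0.0, 1.703]
force: [-3.5, 1.7, 7.5]
grip_width: 0.0553
```

Emit:
arm_command --increments '[{"slide": [0, 0, -0.001], "gripper": 0.4, "yaw": 0.0}, {"slide": [0, 0, -0.0015], "gripper": 0.4, "yaw": 0.0}, {"slide": [0, 0, -0.0015], "gripper": 0.4, "yaw": 0.0}, {"slide": [0, 0, -0.0015], "gripper": 0.4, "yaw": 0.0}, {"slide": [0, 0, -0.0015], "gripper": 0.4, "yaw": 0.0}]' --grip_force 55

```text
time_s: 12.35
ee_pos: [0.6401, -0.1706, 0.1155]
eef_rot: [3.141, 0.001, 1.703]
force: [-8.5, 2.1, 15.4]
grip_width: 0.0555
```

Emit:
arm_command --increments '[{"slide": [-0.0005, 0.0002, -0.0005], "gripper": 0.4, "yaw": 0.0}, {"slide": [-0.0008, 0.0003, -0.001], "gripper": 0.4, "yaw": 0.0}, {"slide": [-0.0008, 0.0003, -0.001], "gripper": 0.4, "yaw": 0.0}, {"slide": [-0.0008, 0.0003, -0.001], "gripper": 0.4, "yaw": 0.0}, {"slide": [-0.0008, 0.0003, -0.001], "gripper": 0.4, "yaw": 0.0}]' --grip_force 55

```text
time_s: 12.98
ee_pos: [0.64, -0.1706, 0.1155]
eef_rot: [3.138, 0.002, 1.703]
force: [-4.0, 1.2, 18.9]
grip_width: 0.0557
```

Run:
```python
from h import *
s=cam("scene","pics/s5.png"); w=cam("wrist","pics/w5.png"); o=readout.get_obs(); print(o["ee_pos"],o["force"],o["moment"],o["grip_width"])
a=np.linspace(0,6.28,180);p=proj(w,np.c_[.64+.028*np.cos(a),-.1705+.028*np.sin(a),0*a+.11]);print(p.min(0),p.max(0))
p=proj(w,np.c_[.64+.03*np.cos(a),-.1705+.03*np.sin(a),0*a+.11]);print(p.min(0))
A=cv2.resize(s["color"][150:260,180:330,::-1],(600,440),interpolation=cv2.INTER_CUBIC)[:, :420]
B=cv2.resize(w["color"][160:400,220:420,::-1],(367,440),interpolation=cv2.INTER_CUBIC)
cv2.imwrite("pics/c5.png",np.hstack([A,B]))
```

```text
[ 0.64001149 -0.17056579  0.1154648 ] [-4.31649017  1.85227392 19.01428815] [ 0.17485077  1.21996888 -0.06473209] 0.055834120133361864
[262.40873835 233.76055357] [374.37457241 337.70465805]
[258.39889817 229.74314414]
```

View pics/c5.png

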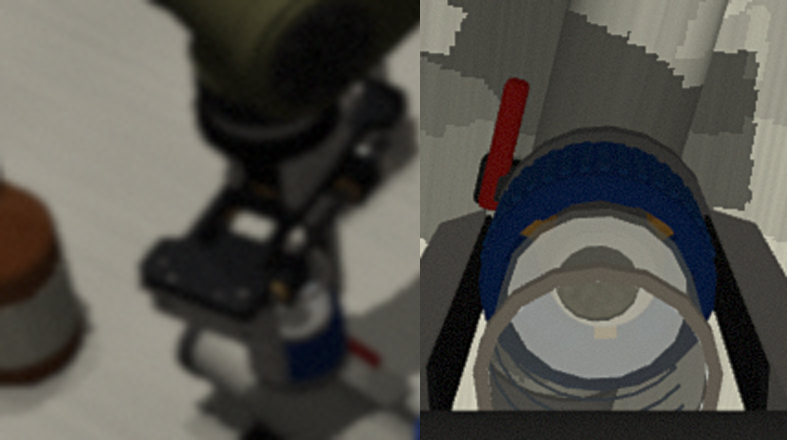

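The wrist view shows the collar sitting squarely on the flange, with an even grey rim around it. The last 1 mm of push gave no motion, only more force, so it's home and I'm handing in.

```bash
python3 -c "
from h import *
print(job.hand_in()); o=readout.get_obs(); print(o['ee_pos'],o['force'],o['grip_width'])"
```

```text
the job is handed in; nothing more can be done
None
the job is handed in; nothing more can be done
```

The funnel is on the open base (the right-hand place) and pushed home. I handed the job in at about 13 s of robot time with the gripper still holding the collar.

I gripped the collar and lowered it onto the pins, where contact came at pin height. Turning it about 1 rad dropped the keyways over the pins, and I then pushed it down against the screen.

**Last checks before hand-in:**
- **Height:** the tool stood at z = 0.1155 m, which puts the collar's underside at 0.110 m, the top of the flange.
- **Push:** the last 1 mm of commanded push only raised the upward force from 15 to 19 N without moving it. The spring alone gives 10 N.
- **Grip:** the fingers were at 55.8 mm with a 55 N grip setting, and the tool was within about 0.004 rad of vertical.
- **View:** the wrist picture showed an even grey flange rim round the collar.

A side force of about 4–5 N remained, probably slight contact with the spigot. I did not read the screen joint itself or measure the funnel's tilt. I kept clear of the rack, bottle and dish but took no measurement of them afterwards. The first move call was refused because fields were missing; the arm did not move.

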